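Stow the adjustable spanner under the tool board's strap

TASK

Stow the adjustable spanner on the tool board: feed it flat, handle first, into the wide mouth of the steel strap until the handle's end shows beyond the strap, and let go. Then take it by the handle's end on the far side and draw it on until its head is fully home, wholly inside the strap. Leave the other things where they are.

Things in the scene. Friction and masses are not known exactly. Their poses are not given: they have to be found in the camera images.
- spanner: adjustable spanner, plain steel, 41 x 181 x 11 mm, 0.19 kg, lying flat; its jaw does not move. Origin at mid-length on the underside; own +y runs to the handle's end, -y to the jaws, z up. Handle y -29 to +91 mm, about 22 mm wide (x -12 to +10). Neck y -39 to -29, up to 29 mm wide. Head y -91 to -39, x -21 to +21. Centre of mass near y = -8 mm.
- handle_end (a point): point on the spanner at the very end of its handle, middle of its thickness (91 mm from the origin along +y)
- jaw_tip (a point): point on the spanner at the tip of its jaws, middle of its thickness (91 mm from the origin along -y). With the head home against the throat it stands about 15 mm inside the strap's wide mouth
- tool_board: plywood board 280 x 100 x 8 mm fixed to the bench, with a low steel strap across it: a tunnel with roof and sides. Origin on the bench below the strap's middle; +x is the spanner's way, from wide mouth to narrow throat. Board x -108 to +172 mm, top at z = 8. Strap x -37 to +37 mm, 64 wide (its 2 mm feet and screws to y +-45), roof underside z = 24, roof top z = 27 mm.
- strap_mouth (a point): middle of the strap's wide mouth (49 mm clear, bevelled edges, 16 mm high), on the board's top, 37 mm from the board's origin along its -x; axes as the board's
- strap_throat (a point): middle of the strap's narrow far opening (throat), on the board's top, 37 mm from the board's origin along +x; axes as the board's. The last 8 mm are 28 mm clear: the handle passes, the head is stopped there. Inside, over the 12 mm before it, the sides run together like a funnel
- open_spanner: bystander: double open-ended spanner, 34 x 186 x 6 mm, lying on the bench
- cog: bystander: sprocket, 69 mm across, 15 mm high
- tub: bystander: grease tub, 73 mm across, 57 mm high
- tin: bystander: puncture-repair tin, 71 x 108 x 28 mm
- screwdriver: bystander: screwdriver, 210 mm long
- lamp: bystander: torch, 112 mm long, 46 mm thick

How it is judged:
On the way, in this order (a step that is already met when the one before it is completed fails the run):
1. the spanner lies let go under the strap with its handle's end out at the throat, its head not yet home (x of handle_end in the frame of strap_throat above 0.01 m and x of jaw_tip in the frame of strap_mouth below 0.003 m and z of handle_end in the frame of strap_throat below 0.02 m and contact force between the fingers and spanner below 0.1 N and y of handle_end in the frame of strap_throat between -0.04 and 0.04 m and y of jaw_tip in the frame of strap_mouth between -0.04 and 0.04 m), for 0.2 s.
2. the fingers hold the handle beyond the strap (x of the grasp point in the frame of strap_throat above 0 m and contact force between the fingers and spanner above 1 N), for 0.1 s.
At the end, for the whole second after the job is handed in: the spanner lies flat on the board, let go and at rest, lengthwise in the strap (within 0.2 rad), its handle out through the throat and its jaw tip at least 10 mm inside the wide mouth (x of jaw_tip in the frame of strap_mouth above 0.01 m and x of handle_end in the frame of strap_throat above 0.07 m and z of jaw_tip in the frame of strap_mouth below 0.014 m and z of handle_end in the frame of strap_throat below 0.014 m and angle between the y axis of spanner and the x axis of tool_board, either way round below 0.2 rad and linear speed of spanner below 0.02 m/s and contact force between the fingers and spanner below 0.1 N); the robot touches nothing.
It fails at once if a bystander was shifted by more than 20 mm (distance of any of open_spanner, cog, tub, tin, screwdriver, lamp from where it was at the start of the episode above 0.02 m).
It also fails if it takes over 58 s, if anything falls off the work surface, if the arm or the gripper's body presses on something with over 40 N, if the wrist force passes 120 N, or if a joint passes its speed limit or range.

ROBOT

A 6-joint arm with a two-finger parallel gripper is mounted at the origin on a cart in front of the work surface, level with it; the furniture and walls round the work are solid. World frame = base frame: x ahead of the robot, y to its left, z up, the work surface at z = 0. Lengths are in m, angles in rad, forces in N, time in s.
With the tool pointing down it reaches from about 0.275 to 0.875 m from the base axis. Payload 12.5 kg.
Tool frame: the origin (TCP) lies midway between the tips of the shut fingers; the grasp point (between the pads) lies 19 mm behind it (arm.grasp_offset is the distance from the TCP to the grasp point, in m); z points along the fingers, y is the line along which they close (so a half turn about z gives the same grasp; the last joint's range is limited). The gripper opens to 85 mm and grips with 20 to 120 N. Pads are 22 mm wide; open, the fingers measure 114 mm over their backs; the gripper's body (76 mm by 85 mm) begins 54 mm behind the grasp point. The pads swing forward as they close: fully open they stand 13 mm farther back than shut.
Start: joints at [1.256, 0.351, 1.652, -0, 1.139, -0.085], TCP at [0.125, 0.536, 0.231] pointing down, gripper open.
Joint ranges: [-2.75, 2.75], [-0.79, 2.1], [0.01, 2.65], [-1.57, 4.71], [0.07, 3.14], [-2.87, 2.87]. Speed limits (rad/s): [2.22, 2.22, 2.79, 3.14, 3.14, 3.14].

INTERFACE

Orientations are given as a unit quaternion [w, x, y, z].
In Python, from station import arm, cams, models gives the robot as it stands.
- The arm moves only by the shell command python3 -m inch 'ROWS'. ROWS is JSON, a list of rows, each an object of numbers: "claw": the opening, from -1 (shut) to 1 (fully open); "tx", "ty", "tz": the shift along the tool's x, y, z in m; "turn": the turn about the tool's z in rad. In form: [{"claw": .., "tx": .., "ty": .., "tz": .., "turn": ..}, ...]. A call has 1 to 20 rows; each row shifts and turns the commanded pose from where the row before left it, along the tool's axes as they then stand; what a row does not reach is not made up. A row lasts 1/10 s, in which the tool goes at most 50 mm and 8.59 degrees, less where a joint would pass 70% of its speed; a pose out of reach is approached as far as the arm can. A call with a gripper value outside its range is refused whole. The fingers move at their own pace and stop on an object; the grip force is fixed at half the most. Time passes only in rows, so rows that do not move let the fingers close. It gives the time, the measured TCP pose, the force, the opening and the grip force at its end, in the units of the state.
- arm.get_obs(): the state, without advancing time (a new reading comes with each control period).
- cams.read_camera(name): name is "side" or "top" or "wrist"; returns (picture, depth): 384x512x3 uint8, red, green, blue; 384x512 float32, m along the optical axis (not along the pixel's ray), 0 where there is no reading.
- cams.calibration(name): a dict with "fx", "fy", "cx", "cy" (pixels), "rvec" (rotation vector, rad) and "tvec" (3), from world to camera coordinates, as OpenCV has them; the wrist camera has in their place "mount" (4x4, takes a point from camera to tool coordinates, whose origin is the TCP and whose axes are the flange's). Camera axes: x right, y down, z forward; pixel columns grow to the right and rows downward; lengths in m; the calibration is good to about 2 mm. A picture is of the moment at which its call begins: read the wrist's pose just before it. calibration takes no time and is no camera call.
- arm.hand_in(): hands the job in; it is judged then, once.
Trained networks look in the newest picture that a camera, given by its name, has taken for a name from the list of things; names that differ only in an ending like _2 or _b are one class to them, and where a whole thing is asked for, a point or a joint stands for the part that bears it (a point fixed in the world has none). Each returns a list of dicts, best first, with "score" (0 to 1); they miss things now and then, are a little off and sometimes report something else, mostly with a low value. They report only what shows in the picture. A call takes as long as a camera call.
- models.search_frame(query, camera): "uv" ([column, row] in pixels, amid what is visible of it).
- models.mark_of(query, camera): "uv" ([column, row] in pixels: a listed point, or the origin of a listed thing).
The state is a dict: "t": time; "q": joint angles; "joint_vel": joint speeds; "effort": joint torques, N m; "tool_pos": TCP position; "ee_rot": TCP orientation; "wrist_force": force on the tool from outside, world axes, zero at the start; "ft_torque": the same for the moment, N m; "opening": finger opening in m; "grasp_force": force on a finger pad.
Only numpy, scipy, OpenCV 4.12 (cv2) and the standard library are available. Lean on these libraries where they do the work, as an engineer would, in place of code of your own. Each camera call takes 0.05 s, during which the arm holds its last target. There are 200 camera calls.

## Working session

There is one attempt and no reset: what is moved stays moved. The work goes in short steps, Python scripts to look and compute and a shell command to move; the robot and the scene stay as the last step left them, time stands still between calls to the robot, and variables do not carry over. Pictures are saved under pics/ and viewed, at most 10 in all, crops included, and the job is handed in when it is done.

```bash
mkdir -p pics; cat > h.py <<'E'
import numpy as np, cv2
from scipy.spatial.transform import Rotation as R
from station import arm, cams, models
def toolR():
    o=arm.get_obs(); w,x,y,z=o["ee_rot"]; return R.from_quat([x,y,z,w]).as_matrix(), np.array(o["tool_pos"])
def pose(name):
    c=cams.calibration(name)
    if "mount" in c:
        M=np.array(c["mount"]); r,p=toolR(); return c, r@M[:3,:3], r@M[:3,3]+p
    r=cv2.Rodrigues(np.array(c["rvec"],float))[0]; return c, r.T, -r.T@np.array(c["tvec"],float).ravel()
def at_z(uv,z,P):
    c,r,p=P; d=r@np.array([(uv[0]-c["cx"])/c["fx"],(uv[1]-c["cy"])/c["fy"],1]); return p+d*(z-p[2])/d[2]
def cloud(depth,P):
    c,r,p=P; v,u=np.mgrid[:depth.shape[0],:depth.shape[1]]
    q=np.stack([(u-c["cx"])/c["fx"]*depth,(v-c["cy"])/c["fy"]*depth,depth],-1); return q@r.T+p
def save(n,im): cv2.imwrite("pics/"+n,im[:,:,::-1])
E
python3 - <<'E'
from h import *
r,p=toolR(); print(r.round(3),p)
P=pose("top"); im,d=cams.read_camera("top"); save("top0.png",im); np.savez("top0.npz",im=im,d=d)
print(P[2])
C=cloud(d,P)
for q,z in [("handle_end",.006),("jaw_tip",.006),("spanner",0),("strap_mouth",.008),("strap_throat",.008),("tool_board",0),("open_spanner",0),("cog",0),("tub",0),("tin",0),("screwdriver",0),("lamp",0)]:
    for m in models.mark_of(q,"top")[:2]: print(q,round(m["score"],2),np.round(m["uv"]),at_z(m["uv"],z,P).round(3))
E
```

```text
[[-0.974  0.228 -0.   ]
 [ 0.228  0.974 -0.001]
 [ 0.    -0.001 -1.   ]] [0.1251469  0.53524366 0.23075428]
[0.46247018 0.01966291 1.06826314]
handle_end 0.61 [203. 230.] [0.517 0.217 0.006]
handle_end 0.53 [269. 205.] [0.593 0.021 0.006]
jaw_tip 0.69 [298. 207.] [ 0.586 -0.065  0.006]
jaw_tip 0.58 [137. 234.] [0.503 0.412 0.006]
strap_mouth 0.7 [268. 204.] [0.595 0.025 0.008]
strap_throat 0.57 [296. 205.] [ 0.592 -0.057  0.008]
strap_throat 0.4 [170. 164.] [0.717 0.324 0.008]
tool_board 0.61 [396. 249.] [ 0.466 -0.349  0.   ]
tool_board 0.59 [281. 205.] [ 0.592 -0.015  0.   ]
open_spanner 0.63 [302. 257.] [ 0.441 -0.075  0.   ]
open_spanner 0.27 [283. 205.] [ 0.593 -0.02   0.   ]
cog 0.63 [383. 172.] [ 0.696 -0.321  0.   ]
cog 0.54 [229. 264.] [0.418 0.138 0.   ]
tub 0.87 [167. 161.] [0.727 0.337 0.   ]
tin 0.85 [276. 139.] [0.798 0.002 0.   ]
screwdriver 0.58 [381. 171.] [ 0.697 -0.316  0.   ]
lamp 0.93 [395. 249.] [ 0.466 -0.346  0.   ]
```

View pics/top0.png

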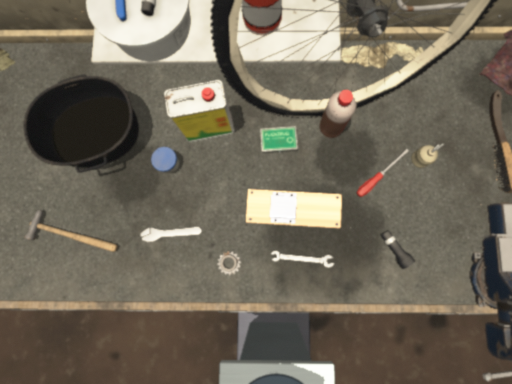

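```bash
python3 -m inch '[{"tx":-0.035,"ty":-0.012},{"tx":-0.035,"ty":-0.012},{"tx":-0.035,"ty":-0.012},{"tx":-0.035,"ty":-0.012},{"tx":-0.035,"ty":-0.012},{"tx":-0.035,"ty":-0.012},{"tx":-0.035,"ty":-0.012},{"tx":-0.035,"ty":-0.012},{"tx":-0.035,"ty":-0.012},{"tx":-0.035,"ty":-0.012},{"tx":-0.035,"ty":-0.012},{"turn":0.149},{"turn":0.149},{"turn":0.149},{"turn":0.149},{"turn":0.149},{"turn":0.149},{"turn":0.149},{"turn":0.149},{"turn":0.149},{}]'
cat > look.py <<'E'
import sys
from h import *
n=sys.argv[1]
P=pose("wrist"); im,d=cams.read_camera("wrist"); save(n+".png",im); C=cloud(d,P); np.savez(n+".npz",im=im,C=C)
print(toolR()[0].round(3),toolR()[1].round(4))
for a in sys.argv[2:]:
    q,z=a.split(":")
    for m in models.mark_of(q,"wrist")[:2]: print(q,round(m["score"],2),np.round(m["uv"],1),at_z(m["uv"],float(z),P).round(4))
E
python3 look.py w1 spanner:0 handle_end:.006 jaw_tip:.006 strap_mouth:.008 strap_throat:.008; python3 -c "
from station import cams;print(cams.calibration('wrist'))"
```

```text
[[-0.974  0.228 -0.   ]
 [ 0.228  0.974  0.   ]
 [ 0.     0.    -1.   ]] [0.1252 0.5355 0.2313]
{'fx': 298.0375308521452, 'fy': 298.0375308521452, 'cx': 256.76543123414876, 'cy': 190.45440800559905, 'mount': array([[ 6.41005769e-04, -9.53872075e-01, -3.00212682e-01,
         7.67148686e-02],
       [ 9.99999678e-01,  7.56152596e-04, -2.67368062e-04,
         1.85174165e-03],
       [ 4.82041527e-04, -3.00212414e-01,  9.53872253e-01,
        -1.42175922e-01],
       [ 0.00000000e+00,  0.00000000e+00,  0.00000000e+00,
         1.00000000e+00]])}invalid input
```

View pics/w1.png

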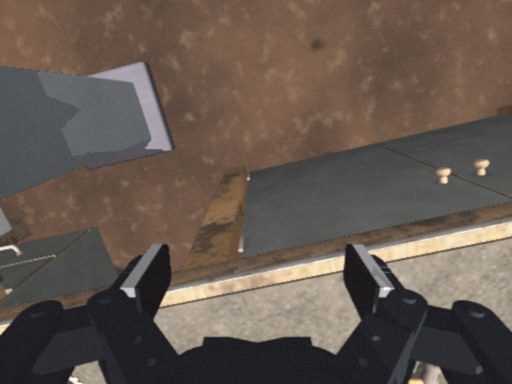

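The picture shows only the bench front edge; that call had 21 rows and was refused. Going again in 20.

```bash
python3 -m inch '[{"claw":1,"tx":-0.035,"ty":-0.012,"tz":0,"turn":0},{"claw":1,"tx":-0.035,"ty":-0.012,"tz":0,"turn":0},{"claw":1,"tx":-0.035,"ty":-0.012,"tz":0,"turn":0},{"claw":1,"tx":-0.035,"ty":-0.012,"tz":0,"turn":0},{"claw":1,"tx":-0.035,"ty":-0.012,"tz":0,"turn":0},{"claw":1,"tx":-0.035,"ty":-0.012,"tz":0,"turn":0},{"claw":1,"tx":-0.035,"ty":-0.012,"tz":0,"turn":0},{"claw":1,"tx":-0.035,"ty":-0.012,"tz":0,"turn":0},{"claw":1,"tx":-0.035,"ty":-0.012,"tz":0,"turn":0},{"claw":1,"tx":-0.035,"ty":-0.012,"tz":0,"turn":0},{"claw":1,"tx":0,"ty":0,"tz":0,"turn":0.149},{"claw":1,"tx":0,"ty":0,"tz":0,"turn":0.149},{"claw":1,"tx":0,"ty":0,"tz":0,"turn":0.149},{"claw":1,"tx":0,"ty":0,"tz":0,"turn":0.149},{"claw":1,"tx":0,"ty":0,"tz":0,"turn":0.149},{"claw":1,"tx":0,"ty":0,"tz":0,"turn":0.149},{"claw":1,"tx":0,"ty":0,"tz":0,"turn":0.149},{"claw":1,"tx":0,"ty":0,"tz":0,"turn":0.149},{"claw":1,"tx":0,"ty":0,"tz":0,"turn":0.149},{"claw":1,"tx":0,"ty":0,"tz":0,"turn":0}]'
python3 look.py w2 spanner:0 handle_end:.006 jaw_tip:.006 strap_mouth:.008 strap_throat:.008
```

```text
t: 2.95
tool_pos: [0.4387, 0.339, 0.2313]
ee_rot: [-0.0, 0.708, 0.706, -0.0]
wrist_force: [-0.5, 0.8, 1.1]
opening: 0.0857
grasp_force: 0.0
[[-0.003  1.     0.   ]
 [ 1.     0.003  0.   ]
 [ 0.     0.    -1.   ]] [0.4387 0.339  0.2313]
spanner 0.65 [313.  182.2] [0.5126 0.3111 0.    ]
handle_end 0.62 [314.  244.4] [0.5176 0.2242 0.006 ]
jaw_tip 0.78 [308.6 109.3] [0.5012 0.403  0.006 ]
strap_throat 0.4 [312.2 106.7] [0.505 0.406 0.008]
```

```bash
ls -la . pics; cp w2.png pics/ 2>/dev/null
```

```text
.:
total 11744
drwxr-xr-x  3 agent agent    4096 Nov 28 22:19 .
drwxr-xr-x 23 root  root     4096 Nov 28 22:16 ..
-rw-r--r--  1 agent agent     833 Nov 28 22:17 h.py
-rw-r--r--  1 agent agent     370 Nov 28 22:18 look.py
drwxr-xr-x  2 agent agent    4096 Nov 28 22:19 pics
-rw-r--r--  1 agent agent 1376748 Nov 28 22:17 top0.npz
-rw-r--r--  1 agent agent 5308908 Nov 28 22:18 w1.npz
-rw-r--r--  1 agent agent 5308908 Nov 28 22:19 w2.npz

pics:
total 924
drwxr-xr-x 2 agent agent   4096 Nov 28 22:19 .
drwxr-xr-x 3 agent agent   4096 Nov 28 22:19 ..
-rw-r--r-- 1 agent agent 276572 Nov 28 22:17 top0.png
-rw-r--r-- 1 agent agent 320898 Nov 28 22:18 w1.png
-rw-r--r-- 1 agent agent 333388 Nov 28 22:19 w2.png
```

View pics/w2.png

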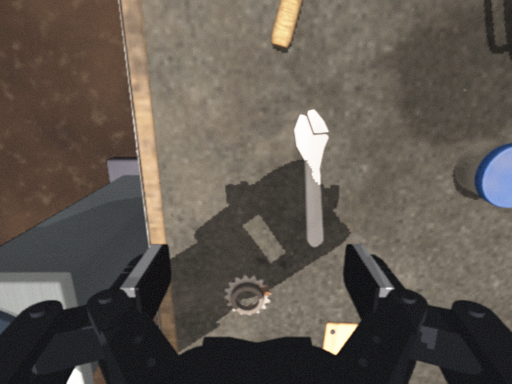

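The spanner lies clear, jaws at (310,115), handle's end at (315,243); the cog is at (248,295), the board's corner at (338,335).

```bash
python3 - <<'E'
from h import *
C=np.load("w2.npz")["C"]
m=(C[...,2]>.005)&(C[...,2]<.03)&(C[...,0]>.46)&(C[...,0]<.56)&(C[...,1]>.2)&(C[...,1]<.43)
p=C[m]; print(len(p),np.percentile(p[:,2],[5,50,95]).round(4), np.median(C[150:250,200:230,2]))
for a,b in [(.22,.24),(.24,.26),(.26,.28),(.28,.30),(.30,.32),(.32,.34),(.34,.355),(.355,.37),(.37,.385),(.385,.41)]:
    s=p[(p[:,1]>a)&(p[:,1]<b)]; 
    if len(s): print(a,b,np.percentile(s[:,0],[3,97]).round(4),round(np.mean(np.percentile(s[:,0],[3,97])),4))
print(p[:,1].min(),p[:,1].max())
E
```

```text
2622 [0.0089 0.0106 0.0118] -0.0003904484361266225
0.22 0.24 [0.5067 0.5264] 0.5165
0.24 0.26 [0.5051 0.5263] 0.5157
0.26 0.28 [0.504  0.5234] 0.5137
0.28 0.3 [0.5022 0.5209] 0.5115
0.3 0.32 [0.5008 0.5188] 0.5098
0.32 0.34 [0.4995 0.5175] 0.5085
0.34 0.355 [0.4935 0.5185] 0.506
0.355 0.37 [0.4872 0.5221] 0.5046
0.37 0.385 [0.4852 0.5227] 0.504
0.385 0.41 [0.4875 0.5171] 0.5023
0.22337718405711246 0.4033426554324337
```

```bash
python3 -m inch '[{"claw":1,"tx":0.0155,"ty":0.033,"tz":0.02,"turn":0},{"claw":1,"tx":0.0155,"ty":0.033,"tz":0.02,"turn":0},{"claw":1,"tx":0,"ty":0,"tz":0.04,"turn":-0.081},{"claw":1,"tx":0,"ty":0,"tz":0.04,"turn":0},{"claw":1,"tx":0,"ty":0,"tz":0.04,"turn":0},{"claw":1,"tx":0,"ty":0,"tz":0.03,"turn":0},{"claw":1,"tx":0,"ty":0,"tz":0.02,"turn":0},{"claw":1,"tx":0,"ty":0,"tz":0.02,"turn":0},{"claw":1,"tx":0,"ty":0,"tz":0,"turn":0},{"claw":1,"tx":0,"ty":0,"tz":0,"turn":0}]'; python3 -m inch '[{"claw":-1,"tx":0,"ty":0,"tz":0,"turn":0},{"claw":-1,"tx":0,"ty":0,"tz":0,"turn":0},{"claw":-1,"tx":0,"ty":0,"tz":0,"turn":0},{"claw":-1,"tx":0,"ty":0,"tz":0,"turn":0},{"claw":-1,"tx":0,"ty":0,"tz":0,"turn":0},{"claw":-1,"tx":0,"ty":0,"tz":0,"turn":0},{"claw":-1,"tx":0,"ty":0,"tz":0,"turn":0},{"claw":-1,"tx":0,"ty":0,"tz":0,"turn":0}]'
```

```text
t: 4.25
tool_pos: [0.5048, 0.3701, 0.0016]
ee_rot: [-0.0, 0.678, 0.735, -0.0]
wrist_force: [0.0, 0.4, 0.6]
opening: 0.0855
grasp_force: 0.0
t: 5.05
tool_pos: [0.5047, 0.3702, 0.0026]
ee_rot: [-0.0, 0.678, 0.735, 0.0]
wrist_force: [-3.9, -2.0, 10.1]
opening: 0.0368
grasp_force: 58.9
```

```bash
python3 -m inch '[{"claw":-1,"tx":0,"ty":0,"tz":-0.02,"turn":0},{"claw":-1,"tx":0,"ty":0,"tz":-0.03,"turn":0},{"claw":-1,"tx":0,"ty":0,"tz":-0.04,"turn":0},{"claw":-1,"tx":-0.03,"ty":-0.004,"tz":-0.04,"turn":0},{"claw":-1,"tx":-0.04,"ty":-0.004,"tz":-0.03,"turn":0},{"claw":-1,"tx":-0.04,"ty":-0.004,"tz":0,"turn":0},{"claw":-1,"tx":-0.04,"ty":-0.004,"tz":0,"turn":0},{"claw":-1,"tx":-0.03,"ty":0,"tz":0,"turn":0},{"claw":-1,"tx":-0.02,"ty":0,"tz":0,"turn":0},{"claw":-1,"tx":0,"ty":0,"tz":0,"turn":0},{"claw":-1,"tx":0,"ty":0,"tz":0,"turn":0}]'
python3 look.py w3 handle_end:.16 jaw_tip:.16 strap_mouth:.008 strap_throat:.008 tool_board:0
```

```text
t: 6.15
tool_pos: [0.5049, 0.1696, 0.1612]
ee_rot: [-0.0, 0.678, 0.735, 0.0]
wrist_force: [0.6, -0.2, -1.4]
opening: 0.0371
grasp_force: 60.4
[[-0.081  0.997  0.   ]
 [ 0.997  0.081  0.   ]
 [ 0.     0.    -1.   ]] [0.5049 0.17   0.1612]
jaw_tip 0.63 [256.1 190.1] [0.5023 0.2028 0.16  ]
jaw_tip 0.39 [181.9 193.7] [0.4651 0.1979 0.16  ]
tool_board 0.57 [307.6 325.1] [ 0.5842 -0.0171  0.    ]
tool_board 0.32 [255.9 334.8] [ 0.5213 -0.0371  0.    ]
```

View pics/w3.png

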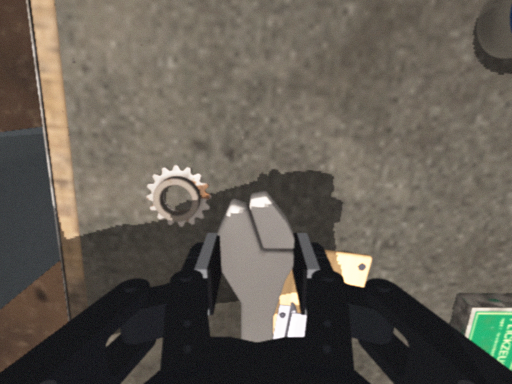

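Board corner with a hole at (350,265) and the strap corner at (290,320) are mostly hidden behind the gripper. I'll move past the board so the camera behind the hand sees it.

```bash
python3 -m inch '[{"claw":-1,"tx":-0.03,"ty":-0.004,"tz":-0.01,"turn":0},{"claw":-1,"tx":-0.04,"ty":-0.004,"tz":-0.01,"turn":0},{"claw":-1,"tx":-0.04,"ty":-0.004,"tz":-0.01,"turn":0},{"claw":-1,"tx":-0.04,"ty":-0.004,"tz":-0.01,"turn":0},{"claw":-1,"tx":-0.04,"ty":-0.004,"tz":0,"turn":0},{"claw":-1,"tx":-0.04,"ty":0,"tz":0,"turn":0},{"claw":-1,"tx":-0.03,"ty":0,"tz":0,"turn":0},{"claw":-1,"tx":0,"ty":0,"tz":0,"turn":0},{"claw":-1,"tx":0,"ty":0,"tz":0,"turn":0}]'
python3 look.py w4 strap_mouth:.008 strap_throat:.008 tool_board:0
```

```text
t: 7.35
tool_pos: [0.506, -0.0912, 0.2009]
ee_rot: [-0.0, 0.678, 0.735, -0.0]
wrist_force: [0.6, 0.0, -2.9]
opening: 0.0372
grasp_force: 60.4
[[-0.081  0.997 -0.   ]
 [ 0.997  0.081  0.   ]
 [ 0.    -0.    -1.   ]] [ 0.506  -0.0906  0.2009]
strap_mouth 0.77 [344.9  69.3] [0.5899 0.0217 0.008 ]
strap_throat 0.91 [331.5 143.2] [ 0.5879 -0.0559  0.008 ]
tool_board 0.67 [333.1 107.7] [ 0.5857 -0.0178  0.    ]
```

View pics/w4.png

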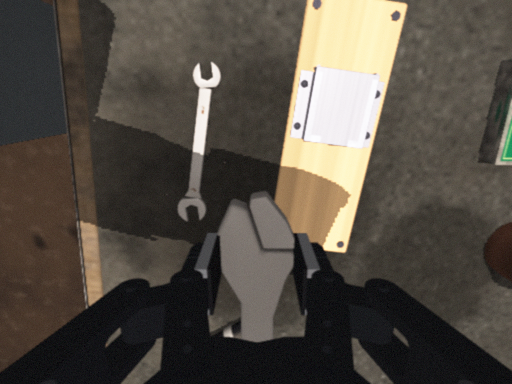

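Full view of the strap (roof corners about (315,67),(380,75),(365,148),(305,140)), board and held head. Fit geometry from depth.

```bash
cat > fit.py <<'E'
import sys
from h import *
C=np.load(sys.argv[1])["C"]
print("bench z",np.median(C[220:300,400:440,2]).round(4))
reg=(C[...,0]>.52)&(C[...,0]<.68)&(C[...,1]>-.21)&(C[...,1]<.14)
for n,a,b in [("board",.005,.05),("roof",.022,.033)]:
    p=C[reg&(C[...,2]>a)&(C[...,2]<b)]; r=cv2.minAreaRect((p[:,:2]*1000).astype(np.float32)); print(n,len(p),np.median(p[:,2]).round(4),np.round(r[0],1),np.round(r[1],1),round(r[2],2))
p=C[reg&(C[...,2]>.005)&(C[...,2]<.05)]
ys=np.arange(-.16,.1,.02); L=[]
for y in ys:
    s=p[abs(p[:,1]-y)<.003]
    if len(s)>10: L.append((y,*np.percentile(s[:,0],[1,99])))
L=np.array(L); print(L.round(4)); print(p[:,1].min(),p[:,1].max())
r,t=toolR()
q=(C-t)@r   # tool coords
m=(abs(q[...,1])<.03)&(q[...,2]>-.03)&(q[...,2]<.015)&(q[...,0]>-.16)&(q[...,0]<.06)
q=q[m]
for x in np.arange(-.075,.05,.01):
    s=q[abs(q[:,0]-x)<.004]
    if len(s)>8: print("tool x",x.round(3),np.percentile(s[:,1],[2,98]).round(4),"z",np.median(s[:,2]).round(4))
E
python3 fit.py w4.npz
```

```text
bench z 0.0002
board 21310 0.0081 [584.6 -49.9] [279.1 100. ] 86.84
roof 4695 0.0267 [586.4 -17.1] [75.9 64.3] 86.82
[[-0.16    0.5531  0.6267]
 [-0.14    0.5398  0.6278]
 [-0.12    0.5318  0.6285]
 [-0.1     0.5333  0.6298]
 [-0.08    0.5341  0.631 ]
 [-0.06    0.5349  0.6321]
 [-0.04    0.5364  0.6329]
 [-0.02    0.5373  0.6343]
 [-0.      0.539   0.6354]
 [ 0.02    0.5391  0.6367]
 [ 0.04    0.5405  0.6377]
 [ 0.06    0.5417  0.6389]
 [ 0.08    0.5426  0.64  ]]
-0.19165718446852129 0.08802732970942535
tool x -0.055 [-0.0087  0.0087] z -0.0062
tool x -0.045 [-0.0086  0.0086] z -0.0064
tool x -0.035 [-0.0084  0.0095] z -0.0067
tool x -0.025 [-0.0104  0.0118] z -0.007
tool x -0.015 [-0.015   0.0144] z -0.0073
tool x -0.005 [-0.0185  0.0186] z -0.0077
tool x 0.005 [-0.0294  0.0295] z -0.0079
tool x 0.015 [-0.0243  0.0245] z -0.0082
tool x 0.025 [-0.0142  0.0116] z -0.0076
tool x 0.035 [-0.0021  0.0054] z -0.0048
```

```bash
python3 -m inch '[{"claw":-1,"tx":0,"ty":0,"tz":0,"turn":0.137},{"claw":-1,"tx":0.025,"ty":0.0072,"tz":0,"turn":0},{"claw":-1,"tx":0.04,"ty":0.011,"tz":0,"turn":0},{"claw":-1,"tx":0.04,"ty":0.011,"tz":0,"turn":0},{"claw":-1,"tx":0.04,"ty":0.011,"tz":0,"turn":0},{"claw":-1,"tx":0.04,"ty":0.011,"tz":0,"turn":0},{"claw":-1,"tx":0.04,"ty":0.011,"tz":0,"turn":0},{"claw":-1,"tx":0.03,"ty":0.008,"tz":0.02,"turn":0},{"claw":-1,"tx":0.02,"ty":0.006,"tz":0.04,"turn":0},{"claw":-1,"tx":0,"ty":0,"tz":0.04,"turn":0},{"claw":-1,"tx":0,"ty":0,"tz":0.04,"turn":0},{"claw":-1,"tx":0,"ty":0,"tz":0.025,"turn":0},{"claw":-1,"tx":0,"ty":0,"tz":0.006,"turn":0},{"claw":-1,"tx":0,"ty":0,"tz":0,"turn":0},{"claw":-1,"tx":0,"ty":0,"tz":0,"turn":0}]'
python3 - <<'E'
from h import *
r,t=toolR(); print(r.round(4),t.round(4))
S=np.array([.5864,-.0171]);u=np.array([-.0556,-.9985]);v=np.array([.9985,-.0556])
d=t[:2]-S; print("board x",d@u,"lat err (tool y)",d@v,"ang",np.arctan2(r[0,0],r[1,0])-.0556)
im,_=cams.read_camera("side"); save("s1.png",im)
E
```

```text
t: 9.05
tool_pos: [0.5984, 0.1796, 0.0317]
ee_rot: [0.001, 0.726, 0.687, 0.001]
wrist_force: [-0.5, -0.1, -2.3]
opening: 0.0369
grasp_force: 60.4
[[ 5.550e-02  9.985e-01  2.300e-03]
 [ 9.985e-01 -5.550e-02  5.000e-04]
 [ 6.000e-04  2.300e-03 -1.000e+00]] [0.5984 0.1796 0.0317]
board x -0.1970698527769254 lat err (tool y) 0.0010690962158449602 ang -9.14382413988446e-05
```

View pics/s1.png

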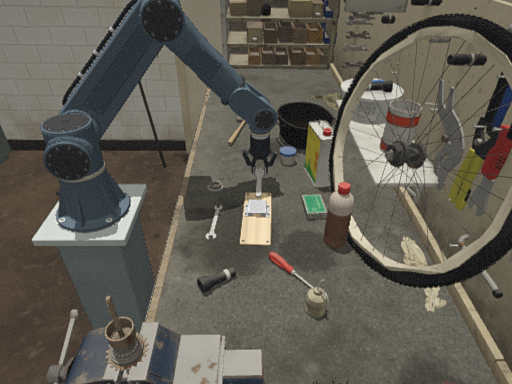

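The spanner is lined up before the strap (handle at (258,185), strap at (257,206)). Lower onto the board to level it, then read force.

```bash
python3 -m inch '[{"claw":-1,"tx":0,"ty":-0.001,"tz":0.01,"turn":0},{"claw":-1,"tx":0,"ty":0,"tz":0.005,"turn":0},{"claw":-1,"tx":0,"ty":0,"tz":0.002,"turn":0},{"claw":-1,"tx":0,"ty":0,"tz":0.001,"turn":0},{"claw":-1,"tx":0,"ty":0,"tz":0,"turn":0}]'; cp fit.py fit2.py; python3 look.py w5; python3 fit.py w5.npz | grep tool
```

```text
t: 9.6
tool_pos: [0.5965, 0.1791, 0.012]
ee_rot: [-0.0, 0.727, 0.687, -0.0]
wrist_force: [-0.4, -0.7, -0.8]
opening: 0.0369
grasp_force: 60.2
[[ 0.056  0.998 -0.   ]
 [ 0.998 -0.056 -0.   ]
 [-0.    -0.    -1.   ]] [0.5966 0.1791 0.0121]
tool x -0.065 [-0.0291  0.0292] z 0.0125
tool x -0.055 [-0.0292  0.0292] z 0.0124
tool x -0.045 [-0.0251  0.025 ] z 0.0118
tool x -0.035 [-0.023   0.0228] z -0.0066
tool x -0.025 [-0.0213  0.0211] z -0.0073
tool x -0.015 [-0.0149  0.0138] z -0.0076
tool x -0.005 [-0.0186  0.0185] z -0.0078
tool x 0.005 [-0.0295  0.0294] z -0.0076
tool x 0.015 [-0.028  0.028] z -0.0074
tool x 0.025 [-0.0285  0.0282] z 0.0117
tool x 0.035 [-0.0285  0.0288] z 0.0124
tool x 0.045 [-0.0288  0.0288] z 0.0125
  return _methods._mean(a, axis=axis, dtype=dtype,
  ret = ret.dtype.type(ret / rcount)
```

```bash
python3 -m inch '[{"claw":-1,"tx":-0.008,"ty":0,"tz":-0.001,"turn":0},{"claw":-1,"tx":-0.008,"ty":0,"tz":0,"turn":0},{"claw":-1,"tx":-0.008,"ty":0,"tz":0,"turn":0},{"claw":-1,"tx":-0.008,"ty":0,"tz":0,"turn":0},{"claw":-1,"tx":-0.008,"ty":0,"tz":0,"turn":0},{"claw":-1,"tx":-0.008,"ty":0,"tz":0,"turn":0}]'; python3 -m inch '[{"claw":-1,"tx":-0.01,"ty":0,"tz":0,"turn":0},{"claw":-1,"tx":-0.01,"ty":0,"tz":0,"turn":0},{"claw":-1,"tx":-0.01,"ty":0,"tz":0,"turn":0},{"claw":-1,"tx":-0.008,"ty":0,"tz":0,"turn":0},{"claw":-1,"tx":0,"ty":0,"tz":0,"turn":0}]'
```

```text
t: 10.25
tool_pos: [0.5938, 0.1304, 0.0131]
ee_rot: [0.0, 0.727, 0.687, 0.0]
wrist_force: [0.1, -0.1, -1.2]
opening: 0.0366
grasp_force: 60.3
t: 10.75
tool_pos: [0.5917, 0.0922, 0.0131]
ee_rot: [-0.0, 0.727, 0.687, -0.0]
wrist_force: [-0.5, 0.1, -2.6]
opening: 0.037
grasp_force: 60.3
```

```bash
python3 -m inch '[{"claw":-1,"tx":-0.01,"ty":0,"tz":0,"turn":0},{"claw":-1,"tx":-0.01,"ty":0,"tz":0,"turn":0},{"claw":-1,"tx":-0.01,"ty":0,"tz":0,"turn":0},{"claw":-1,"tx":-0.01,"ty":0,"tz":0.001,"turn":0},{"claw":-1,"tx":-0.002,"ty":0,"tz":0.0005,"turn":0},{"claw":-1,"tx":0,"ty":0,"tz":0,"turn":0}]'
python3 - <<'E'
from h import *
r,t=toolR(); 
S=np.array([.5864,-.0171]);u=np.array([-.0556,-.9985]);v=np.array([.9985,-.0556])
d=t[:2]-S; print("board x",d@u,"lat",d@v)
im,_=cams.read_camera("top"); 
P=pose("top")
for m in models.mark_of("handle_end","top")[:2]:
    w=at_z(m["uv"],.014,P)[:2]-S; print(m["score"],m["uv"],w@u,w@v)
E
```

```text
t: 11.35
tool_pos: [0.5893, 0.0509, 0.0115]
ee_rot: [-0.0, 0.727, 0.687, -0.0]
wrist_force: [0.2, 0.1, -2.3]
opening: 0.0369
grasp_force: 60.2
board x -0.06802264375126696 lat -0.0008504535938290783
0.45 [309.5, 210.6] 0.08064303977689401 -0.006643279806456788
```

Handle end shows ~43 mm past the throat. Release and lift.

```bash
python3 -m inch '[{"claw":0.6,"tx":0,"ty":0,"tz":0,"turn":0},{"claw":0.6,"tx":0,"ty":0,"tz":0,"turn":0},{"claw":0.6,"tx":0,"ty":0,"tz":0,"turn":0},{"claw":0.6,"tx":0,"ty":0,"tz":0,"turn":0},{"claw":0.6,"tx":0,"ty":0,"tz":0,"turn":0},{"claw":0.6,"tx":0,"ty":0,"tz":-0.01,"turn":0},{"claw":0.6,"tx":0,"ty":0,"tz":-0.02,"turn":0},{"claw":0.6,"tx":0,"ty":0,"tz":-0.04,"turn":0},{"claw":0.6,"tx":0,"ty":0,"tz":-0.04,"turn":0},{"claw":0.6,"tx":-0.02,"ty":0,"tz":-0.03,"turn":0},{"claw":0.6,"tx":-0.04,"ty":0,"tz":0,"turn":0},{"claw":0.6,"tx":-0.04,"ty":0,"tz":0,"turn":0},{"claw":0.6,"tx":-0.04,"ty":0,"tz":0,"turn":0},{"claw":0.6,"tx":-0.01,"ty":0,"tz":0,"turn":0},{"claw":0.6,"tx":0,"ty":0,"tz":0,"turn":0},{"claw":0.6,"tx":0,"ty":0,"tz":0,"turn":0}]'
cat > fit3.py <<'E'
import sys
from h import *
C=np.load(sys.argv[1])["C"]
S=np.array([.5864,-.0171]);u=np.array([-.0556,-.9985]);v=np.array([.9985,-.0556])
d=C[...,:2]-S; X=d@u; Y=d@v; Z=C[...,2]
for x in np.arange(-.115,.16,.01):
    m=(abs(X-x)<.004)&(abs(Y)<.03)&(Z>.0135)&(Z<.05)
    if m.sum()>8: print(x.round(3),m.sum(),np.percentile(Y[m],[2,98]).round(4),np.median(Z[m]).round(4))
m=(abs(Y)<.03)&(Z>.0135)&(Z<.04)&(X>-.16)&(X<.16); print("extent",np.percentile(X[m],[.2,99.8]))
r,t=toolR(); w=t[:2]-S; print("tcp",w@u,w@v,t[2])
E
python3 look.py w6 handle_end:.014 jaw_tip:.014; python3 fit3.py w6.npz
```

```text
t: 13.05
tool_pos: [0.581, -0.0976, 0.1519]
ee_rot: [-0.0, 0.727, 0.687, 0.0]
wrist_force: [0.0, -0.2, -0.2]
opening: 0.0684
grasp_force: 0.0
[[ 0.055  0.998  0.   ]
 [ 0.998 -0.055  0.   ]
 [ 0.     0.    -1.   ]] [ 0.5811 -0.0973  0.1518]
handle_end 0.6 [255.3 178.9] [ 0.5801 -0.0954  0.014 ]
-0.075 94 [-0.0199  0.017 ] 0.0179
-0.065 532 [-0.0192  0.0183] 0.0186
-0.055 419 [-0.0169  0.0142] 0.0186
-0.045 301 [-0.0121  0.0113] 0.0184
-0.035 566 [-0.0291  0.029 ] 0.0265
-0.025 768 [-0.0285  0.0287] 0.0266
-0.015 748 [-0.0289  0.029 ] 0.0266
-0.005 699 [-0.0285  0.0285] 0.0266
0.005 626 [-0.0287  0.0288] 0.0266
0.015 618 [-0.029   0.0285] 0.0266
0.025 612 [-0.0285  0.0287] 0.0266
0.035 543 [-0.0288  0.029 ] 0.0266
0.045 205 [-0.0105  0.0099] 0.0185
0.055 200 [-0.0106  0.01  ] 0.0186
0.065 186 [-0.0107  0.0101] 0.0185
0.075 111 [-0.0087  0.0081] 0.0184
extent [-0.07242341  0.07647088]
tcp 0.08021619122941054 -0.0008770169104681841 0.15165474369010334
```

View pics/w6.png

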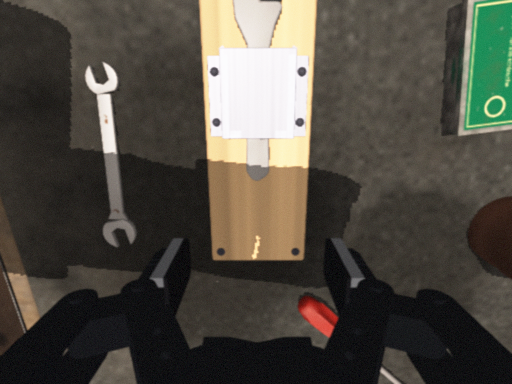

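Spanner lies straight in the strap, handle end at (257,175), head outside above (257,20); screwdriver grip starts near (305,300). Check its clearance while descending onto the handle.

```bash
python3 - <<'E'
from h import *
C=np.load("w6.npz")["C"]
S=np.array([.5864,-.0171]);u=np.array([-.0556,-.9985]);v=np.array([.9985,-.0556])
d=C[...,:2]-S; X=d@u; Y=d@v
m=np.zeros(X.shape,bool); m[285:340,298:345]=1; m&=(C[...,2]>.006)&(C[...,2]<.05)&(X<.3)
print(m.sum(),X[m].min(),Y[m].min(),np.percentile(Y[m],[1,50]),C[m][:,2].max())
E
python3 -m inch '[{"claw":0.2,"tx":0.014,"ty":0.001,"tz":0.03,"turn":0},{"claw":0.2,"tx":0,"ty":0,"tz":0.04,"turn":0},{"claw":0.2,"tx":0,"ty":0,"tz":0.04,"turn":0},{"claw":0.2,"tx":0,"ty":0,"tz":0.02,"turn":0},{"claw":0.2,"tx":0,"ty":0,"tz":0.01,"turn":0},{"claw":0.2,"tx":0,"ty":0,"tz":0,"turn":0},{"claw":0.2,"tx":0,"ty":0,"tz":0,"turn":0}]'
```

```text
919 0.21467155655517944 0.04526964150776527 [0.04630406 0.06610736] 0.02608978731831063
t: 13.9
tool_pos: [0.5835, -0.0843, 0.0126]
ee_rot: [0.001, 0.726, 0.687, 0.0]
wrist_force: [-0.9, 0.0, 0.9]
opening: 0.0514
grasp_force: 0.0
```

```bash
python3 -m inch '[{"claw":-1,"tx":0,"ty":0,"tz":0,"turn":0},{"claw":-1,"tx":0,"ty":0,"tz":0,"turn":0},{"claw":-1,"tx":0,"ty":0,"tz":0,"turn":0},{"claw":-1,"tx":0,"ty":0,"tz":0,"turn":0},{"claw":-1,"tx":0,"ty":0,"tz":0,"turn":0},{"claw":-1,"tx":0,"ty":0,"tz":0,"turn":0},{"claw":-1,"tx":0,"ty":0,"tz":0,"turn":0}]'; python3 -m inch '[{"claw":-1,"tx":-0.008,"ty":0,"tz":0,"turn":0},{"claw":-1,"tx":-0.008,"ty":0,"tz":0,"turn":0},{"claw":-1,"tx":-0.008,"ty":0,"tz":0,"turn":0},{"claw":-1,"tx":-0.008,"ty":0,"tz":0,"turn":0},{"claw":-1,"tx":-0.008,"ty":0,"tz":0,"turn":0},{"claw":-1,"tx":0,"ty":0,"tz":0,"turn":0}]'
```

```text
t: 14.6
tool_pos: [0.5833, -0.0846, 0.0129]
ee_rot: [0.001, 0.727, 0.687, 0.0]
wrist_force: [-2.8, 0.8, 8.1]
opening: 0.0189
grasp_force: 58.5
t: 15.2
tool_pos: [0.5814, -0.1253, 0.013]
ee_rot: [0.001, 0.727, 0.687, 0.001]
wrist_force: [-1.3, -3.7, 5.5]
opening: 0.0188
grasp_force: 58.7
```

```bash
python3 -m inch '[{"claw":-1,"tx":-0.008,"ty":0,"tz":-0.0005,"turn":0},{"claw":-1,"tx":-0.008,"ty":0,"tz":0,"turn":0},{"claw":-1,"tx":-0.008,"ty":0,"tz":0,"turn":0},{"claw":-1,"tx":-0.004,"ty":0,"tz":0,"turn":0},{"claw":-1,"tx":0,"ty":0,"tz":0,"turn":0}]'; python3 -m inch '[{"claw":-1,"tx":-0.002,"ty":0,"tz":0,"turn":0},{"claw":-1,"tx":-0.002,"ty":0,"tz":0,"turn":0},{"claw":-1,"tx":-0.002,"ty":0,"tz":0,"turn":0},{"claw":-1,"tx":-0.001,"ty":0,"tz":0,"turn":0},{"claw":-1,"tx":0,"ty":0,"tz":0,"turn":0}]'
```

```text
t: 15.7
tool_pos: [0.5795, -0.1534, 0.013]
ee_rot: [0.001, 0.727, 0.687, 0.0]
wrist_force: [-1.3, -0.8, 6.8]
opening: 0.019
grasp_force: 59.3
t: 16.2
tool_pos: [0.5791, -0.1596, 0.0129]
ee_rot: [0.0, 0.727, 0.687, 0.001]
wrist_force: [0.3, 4.8, 6.4]
opening: 0.0188
grasp_force: 59.4
```

```bash
python3 -m inch '[{"claw":-1,"tx":-0.001,"ty":0,"tz":0,"turn":0},{"claw":-1,"tx":-0.001,"ty":0,"tz":0,"turn":0},{"claw":-1,"tx":-0.001,"ty":0,"tz":0,"turn":0},{"claw":-1,"tx":0,"ty":0,"tz":0,"turn":0}]'; python3 -m inch '[{"claw":-1,"tx":-0.001,"ty":0,"tz":0,"turn":0},{"claw":-1,"tx":-0.001,"ty":0,"tz":0,"turn":0},{"claw":-1,"tx":0,"ty":0,"tz":0,"turn":0}]'
```

```text
t: 16.6
tool_pos: [0.5789, -0.1625, 0.013]
ee_rot: [0.0, 0.727, 0.687, 0.001]
wrist_force: [-0.4, 6.2, 8.9]
opening: 0.0187
grasp_force: 59.4
t: 16.9
tool_pos: [0.5789, -0.1642, 0.013]
ee_rot: [0.0, 0.727, 0.687, 0.001]
wrist_force: [1.1, 6.4, 6.9]
opening: 0.0186
grasp_force: 59.4
```

```bash
python3 -m inch '[{"claw":-1,"tx":-0.001,"ty":0,"tz":0,"turn":0},{"claw":-1,"tx":-0.001,"ty":0,"tz":0,"turn":0},{"claw":-1,"tx":-0.001,"ty":0,"tz":0,"turn":0},{"claw":-1,"tx":0,"ty":0,"tz":0,"turn":0}]'; python3 look.py w7 handle_end:.014; python3 fit3.py w7.npz
```

```text
t: 17.3
tool_pos: [0.5787, -0.1662, 0.013]
ee_rot: [-0.0, 0.727, 0.687, 0.001]
wrist_force: [2.5, 13.9, 8.5]
opening: 0.0185
grasp_force: 59.4
[[ 0.057  0.998  0.001]
 [ 0.998 -0.057  0.002]
 [ 0.002  0.001 -1.   ]] [ 0.5787 -0.1662  0.0129]
0.035 2113 [-0.0289  0.0287] 0.0233
0.045 1003 [-0.0083  0.0104] 0.0185
0.055 889 [-0.0087  0.009 ] 0.0185
0.065 818 [-0.009   0.0092] 0.0185
0.075 799 [-0.0088  0.0093] 0.0185
0.085 750 [-0.009   0.0095] 0.0186
0.095 720 [-0.0092  0.0097] 0.0186
0.105 699 [-0.0094  0.0099] 0.0185
0.115 687 [-0.0096  0.0106] 0.0185
0.125 634 [-0.0093  0.0108] 0.0186
0.135 1713 [-0.0149  0.0162] 0.0273
0.145 805 [-0.0183  0.0199] 0.0191
0.155 591 [-0.0097  0.0109] 0.0189
extent [0.03597165 0.15826752]
tcp 0.14929146992685582 0.0006376361744852846 0.012941915384003095
```

View pics/w7.png

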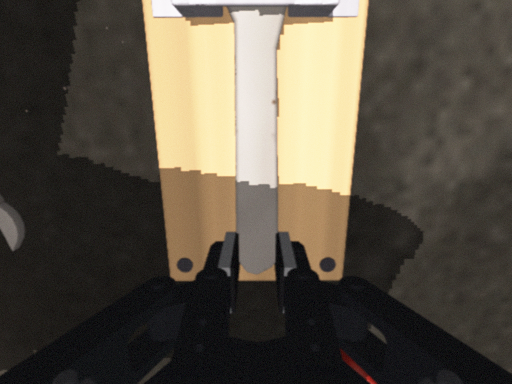

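The handle is straight through the throat with the neck flare at the throat (258,15) and force rising: head home. Release and lift.

```bash
python3 -m inch '[{"claw":0.0,"tx":0,"ty":0,"tz":0,"turn":0},{"claw":0.0,"tx":0,"ty":0,"tz":0,"turn":0},{"claw":0.0,"tx":0,"ty":0,"tz":0,"turn":0},{"claw":0.0,"tx":0,"ty":0,"tz":0,"turn":0},{"claw":0.0,"tx":0,"ty":0,"tz":-0.01,"turn":0},{"claw":0,"tx":0,"ty":0,"tz":-0.03,"turn":0},{"claw":0,"tx":0,"ty":0,"tz":-0.04,"turn":0},{"claw":0,"tx":0,"ty":0,"tz":-0.04,"turn":0},{"claw":0,"tx":0,"ty":0,"tz":-0.04,"turn":0},{"claw":0,"tx":0,"ty":0,"tz":-0.02,"turn":0},{"claw":0,"tx":0,"ty":0,"tz":0,"turn":0},{"claw":0,"tx":0,"ty":0,"tz":0,"turn":0}]'
python3 look.py w8 handle_end:.014; python3 fit3.py w8.npz
```

```text
t: 18.6
tool_pos: [0.5779, -0.1674, 0.1922]
ee_rot: [0.0, 0.727, 0.687, 0.0]
wrist_force: [0.0, -0.8, -1.1]
opening: 0.0427
grasp_force: 0.0
[[ 0.056  0.998 -0.001]
 [ 0.998 -0.056  0.   ]
 [ 0.    -0.001 -1.   ]] [ 0.5776 -0.1672  0.1913]
handle_end 0.56 [257.5 179.6] [ 0.5787 -0.1771  0.014 ]
-0.015 41 [-0.0278  0.0287] 0.0261
-0.005 658 [-0.0286  0.0287] 0.0266
0.005 632 [-0.0289  0.029 ] 0.0266
0.015 604 [-0.0283  0.0284] 0.0265
0.025 574 [-0.0286  0.0287] 0.0266
0.035 602 [-0.0288  0.0289] 0.0264
0.045 176 [-0.0083  0.0104] 0.0183
0.055 146 [-0.0084  0.0085] 0.0185
0.065 140 [-0.0085  0.0086] 0.0185
0.075 151 [-0.0086  0.0097] 0.0184
0.085 154 [-0.0086  0.0098] 0.0186
0.095 149 [-0.0087  0.0099] 0.0186
0.105 152 [-0.0088  0.01  ] 0.0186
0.115 151 [-0.0089  0.0101] 0.0188
0.125 138 [-0.009   0.0102] 0.0185
0.135 132 [-0.0091  0.0103] 0.0186
0.145 139 [-0.0092  0.0115] 0.0186
0.155 104 [-0.0081  0.0094] 0.0184
extent [-0.01130169  0.15799716]
tcp 0.1503141823020221 -0.0005749324027706084 0.19087633884939315
```

View pics/w8.png

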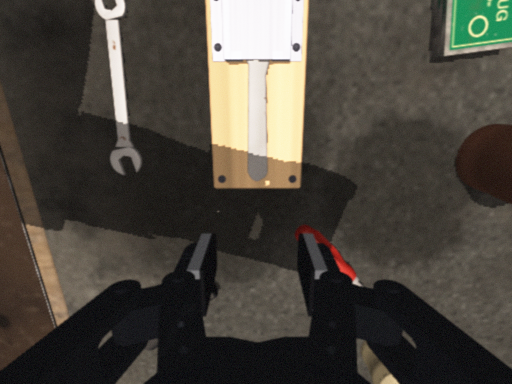

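Handle end at about 160 mm on the board (257,180), lying flat, so the jaw tip is about 15 mm inside the mouth; the bystanders look untouched.

```bash
python3 -c "
from station import arm; print(arm.hand_in())"
```

```text
the job is handed in; nothing more can be done
None
```

The job is handed in: the spanner lies flat in the strap, handle out through the throat and jaw tip about 15 mm inside the mouth by my depth measurement, let go after about 19 s, with no bystander touched as far as the pictures show (no verdict came back).

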